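Transfer a row of circuit breakers to the test rack in reverse order

ROBOT

A 6-joint arm with a two-finger parallel gripper is mounted at the origin on the work surface. World frame = base frame: x ahead of the robot, y to its left, z up, the work surface at z = 0. Lengths are in m, angles in rad, forces in N, time in s.
With the tool pointing down it reaches from about 0.35 to 0.775 m from the base axis. Payload 5.5 kg.
Tool frame: the origin (TCP) lies between the finger pads; the fingertips stand 17 mm ahead of it and the grasp point (between the pads) lies 2 mm behind it (env.finger_overhang is the distance from the TCP to the fingertips, in m); z points along the fingers, y is the direction in which the jaws open and shut (so a half turn about z gives the same grasp; the last joint's range is limited). The gripper opens to 85 mm and grips with 20 to 120 N. Pads are 22 mm wide; open, the fingers measure 114 mm over their backs; the gripper's body (76 mm by 85 mm) begins 54 mm behind the grasp point. The pads swing forward as they close: fully open they stand 13 mm farther back than shut.
Start: joints at [1.028, 0.313, 0.046, 1.304, 0, 1.431], TCP at [0.225, 0.529, 0.248] pointing down, gripper open.
Joint ranges: [-2.76, 2.76], [-0.86, 1.69], [-1.03, 1.26], [-2.2, 2.34], [-1.47, 1.5], [-3.14, 3.14]. Speed limits (rad/s): [2.57, 2.57, 3.14, 3.14, 3.14, 3.14].

INTERFACE

Orientations are given as a unit quaternion [w, x, y, z].
In Python, from workcell import env gives the robot as it stands. The module is installed in compiled form; this text tells all that it offers.
- The arm moves only by the tool arm_command, never from a script. Its argument "moves" is a list of rows, each a list of 5 numbers: the closure, from 0 (fully open) to 1 (shut), then the shift along the tool's x, y, z in mm, then the turn about the tool's z in rad. In form: [[fingers, dx, dy, dz, turn], ...]. A call has 1 to 12 rows; each row is the pose to reach, as a shift and turn from the pose commanded when the call began, along the tool's axes at that moment; what a row does not reach only later rows make up. A row lasts 1/10 s, in which the tool goes at most 50 mm and 8.59 degrees, less where a joint would pass 70% of its speed; a pose out of reach is approached as far as the arm can. A call with a gripper value outside its range is refused whole. The fingers move at their own pace and stop on an object; "squeeze" is the grip in N (left out, the last holds). Time passes only in rows, so rows that repeat a pose let the fingers close. It gives the time, the measured TCP pose, the force and the opening at its end, in the units of the state.
- env.get_state(): the state, without advancing time (a new reading comes with each control period).
- env.read_camera(name): name is "side" or "top" or "wrist"; returns (picture, depth): 384x512x3 uint8, blue, green, red; 384x512 float32, m along the optical axis (not along the pixel's ray), 0 where there is no reading.
- env.get_calibration(name): a dict with "fx", "fy", "cx", "cy" (pixels), "pose" (4x4, takes a point from camera to world coordinates). Camera axes: x right, y down, z forward; pixel columns grow to the right and rows downward; lengths in m; the calibration is good to about 2 mm. The wrist camera is an equidistant fisheye: a pixel r from the principal point sees the ray r / f radians off the axis. A picture is of the moment at which its call begins: read the wrist's pose just before it. get_calibration takes no time and is no camera call; for the wrist camera it gives the pose at the moment of the call.
- env.hand_in(): hands the job in, once; it reports no verdict.
The state is a dict: "clock": time; "joint_pos": joint angles; "qvel": joint speeds; "tau": joint torques, N m; "tcp_pos": TCP position; "orientation": TCP orientation; "wrist_force": force on the tool from outside, world axes, zero at the start; "ft_torque": the same for the moment, N m; "finger_gap": finger opening in m.
Only numpy, scipy, OpenCV 4.12 (cv2) and the standard library are available. Lean on these libraries where they do the work, as an engineer would, in place of code of your own. Each camera call takes 0.05 s, during which the arm holds its last target. There are 200 camera calls.

TASK

Move the four circuit breakers from their nests on the black storage rack to the aluminium test rack, in reverse order: the breaker nearest the storage rack's orange end goes into the test-rack bay farthest from that rack's orange end, and so on, so that the last one ends up beside the orange end. Set each down gently, upright and square, flat on the floor of its own bay, toggle up, and leave the multimeter and the solder reel where they are.

Things in the scene. Friction and masses are not known exactly. Their poses are not given: they have to be found in the camera images.
- breaker_red: white circuit breaker, red toggle and two red stripes on top; loose, 0.15-0.31 kg, standing toggle up. Origin: centre of underside; z up, x across its width (along the row), y along its length. All centred on z: body 36 (x) x 84 (y) mm up to z 46; nose 36 x 45 (y) mm, z 46-76 (grip it along y, fingers over the body's shoulders); toggle 28 x 10 mm, z 76-86
- breaker_yellow: white circuit breaker, yellow toggle and two yellow stripes on top; loose, 0.15-0.31 kg, standing toggle up. Origin: centre of underside; z up, x across its width (along the row), y along its length. All centred on z: body 36 (x) x 84 (y) mm up to z 46; nose 36 x 45 (y) mm, z 46-76 (grip it along y, fingers over the body's shoulders); toggle 28 x 10 mm, z 76-86
- breaker_green: white circuit breaker, green toggle and two green stripes on top; loose, 0.15-0.31 kg, standing toggle up. Origin: centre of underside; z up, x across its width (along the row), y along its length. All centred on z: body 36 (x) x 84 (y) mm up to z 46; nose 36 x 45 (y) mm, z 46-76 (grip it along y, fingers over the body's shoulders); toggle 28 x 10 mm, z 76-86
- breaker_blue: white circuit breaker, blue toggle and two blue stripes on top; loose, 0.15-0.31 kg, standing toggle up. Origin: centre of underside; z up, x across its width (along the row), y along its length. All centred on z: body 36 (x) x 84 (y) mm up to z 46; nose 36 x 45 (y) mm, z 46-76 (grip it along y, fingers over the body's shoulders); toggle 28 x 10 mm, z 76-86
- nest_red: red shallow plastic nest fixed on the storage rack; breaker_red stands in it at the start (its colour shows round the foot). 62 (x) x 108 (y) mm, floor 4 mm thick, rims 4 mm thick, 12 mm high. Origin: centre of its underside, 8 mm above the table; axes as the storage rack's. The nests stand 68 mm apart in any colour order
- nest_yellow: yellow shallow plastic nest fixed on the storage rack; breaker_yellow stands in it at the start (its colour shows round the foot). 62 (x) x 108 (y) mm, floor 4 mm thick, rims 4 mm thick, 12 mm high. Origin: centre of its underside, 8 mm above the table; axes as the storage rack's. The nests stand 68 mm apart in any colour order
- nest_green: green shallow plastic nest fixed on the storage rack; breaker_green stands in it at the start (its colour shows round the foot). 62 (x) x 108 (y) mm, floor 4 mm thick, rims 4 mm thick, 12 mm high. Origin: centre of its underside, 8 mm above the table; axes as the storage rack's. The nests stand 68 mm apart in any colour order
- nest_blue: blue shallow plastic nest fixed on the storage rack; breaker_blue stands in it at the start (its colour shows round the foot). 62 (x) x 108 (y) mm, floor 4 mm thick, rims 4 mm thick, 12 mm high. Origin: centre of its underside, 8 mm above the table; axes as the storage rack's. The nests stand 68 mm apart in any colour order
- storage_rack: black storage rack, fixed, left or right of the robot's middle, carrying the row of nests; orange block at one end. Board 286 (x) x 110 (y) x 8 mm. Origin on the table; x runs along the row towards the orange end, z up. Nest centres at x = -102, -34, 34, 102 mm, y = 0; orange block 24 x 110 x 24 mm high at x = 153 mm
- test_rack: aluminium test rack with dark ribs, fixed, empty, on the other side; orange block (24 mm high, at x = 153 mm) at one end. Origin on the table; x along the row towards the orange end, z up. Four bays centred at x = -102, -34, 34, 102 mm, y = 0, each 54 (x) x 100 (y) mm inside; floor 12 mm, ribs 20 mm above the table. Breakers stand with their x along the rack's x, either way round
- multimeter: bystander: yellow multimeter lying on the table, 150 (x) x 76 (y) x 36 mm; origin at the centre of its underside. Leave alone
- solder_reel: bystander: reel of solder with a blue top standing on the table, 58 mm across, 47 mm high; origin at the centre of its underside. Leave alone
Things that resemble listed ones, but are neither listed nor needed, are in the scene too. What is shaped like the breaker_blue but pink or purple is not meant.

How it is judged:
At the end, for the whole second after the job is handed in: Each breaker stands in the bay whose rank from the orange end is the reverse of its nest's rank: within 14 mm of the bay centre along and across, on the floor within 3 mm, upright within 0.08 rad, parallel to the bay within 0.3 rad (either way round), released and at rest (((x of nest_red in the frame of storage_rack between -0.117 and -0.087 m and x of breaker_red in the frame of test_rack between 0.088 and 0.116 m) or (x of nest_red in the frame of storage_rack between -0.049 and -0.019 m and x of breaker_red in the frame of test_rack between 0.02 and 0.048 m) or (x of nest_red in the frame of storage_rack between 0.019 and 0.049 m and x of breaker_red in the frame of test_rack between -0.048 and -0.02 m) or (x of nest_red in the frame of storage_rack between 0.087 and 0.117 m and x of breaker_red in the frame of test_rack between -0.116 and -0.088 m)) and y of breaker_red in the frame of test_rack between -0.014 and 0.014 m and z of breaker_red in the frame of test_rack between 0.009 and 0.015 m and angle between each of breaker_red, breaker_yellow, breaker_green, breaker_blue's own z axis and vertical below 0.08 rad and angle between the x axis of each of breaker_red, breaker_yellow, breaker_green, breaker_blue and the x axis of test_rack, either way round below 0.3 rad and linear speed of each of breaker_red, breaker_yellow, breaker_green, breaker_blue below 0.02 m/s and angular speed of each of breaker_red, breaker_yellow, breaker_green, breaker_blue below 0.2 rad/s and contact force between each of breaker_red, breaker_yellow, breaker_green, breaker_blue and the fingers below 0.1 N and ((x of nest_yellow in the frame of storage_rack between -0.117 and -0.087 m and x of breaker_yellow in the frame of test_rack between 0.088 and 0.116 m) or (x of nest_yellow in the frame of storage_rack between -0.049 and -0.019 m and x of breaker_yellow in the frame of test_rack between 0.02 and 0.048 m) or (x of nest_yellow in the frame of storage_rack between 0.019 and 0.049 m and x of breaker_yellow in the frame of test_rack between -0.048 and -0.02 m) or (x of nest_yellow in the frame of storage_rack between 0.087 and 0.117 m and x of breaker_yellow in the frame of test_rack between -0.116 and -0.088 m)) and y of breaker_yellow in the frame of test_rack between -0.014 and 0.014 m and z of breaker_yellow in the frame of test_rack between 0.009 and 0.015 m and ((x of nest_green in the frame of storage_rack between -0.117 and -0.087 m and x of breaker_green in the frame of test_rack between 0.088 and 0.116 m) or (x of nest_green in the frame of storage_rack between -0.049 and -0.019 m and x of breaker_green in the frame of test_rack between 0.02 and 0.048 m) or (x of nest_green in the frame of storage_rack between 0.019 and 0.049 m and x of breaker_green in the frame of test_rack between -0.048 and -0.02 m) or (x of nest_green in the frame of storage_rack between 0.087 and 0.117 m and x of breaker_green in the frame of test_rack between -0.116 and -0.088 m)) and y of breaker_green in the frame of test_rack between -0.014 and 0.014 m and z of breaker_green in the frame of test_rack between 0.009 and 0.015 m and ((x of nest_blue in the frame of storage_rack between -0.117 and -0.087 m and x of breaker_blue in the frame of test_rack between 0.088 and 0.116 m) or (x of nest_blue in the frame of storage_rack between -0.049 and -0.019 m and x of breaker_blue in the frame of test_rack between 0.02 and 0.048 m) or (x of nest_blue in the frame of storage_rack between 0.019 and 0.049 m and x of breaker_blue in the frame of test_rack between -0.048 and -0.02 m) or (x of nest_blue in the frame of storage_rack between 0.087 and 0.117 m and x of breaker_blue in the frame of test_rack between -0.116 and -0.088 m)) and y of breaker_blue in the frame of test_rack between -0.014 and 0.014 m and z of breaker_blue in the frame of test_rack between 0.009 and 0.015 m); the robot touches nothing.
It fails at once if a breaker is tipped over (angle between any of breaker_red, breaker_yellow, breaker_green, breaker_blue's own z axis and vertical above 0.6 rad).
It fails at once if a breaker is dropped or slammed down (over 0.65 m/s near the bay floor) ((linear speed of breaker_red above 0.65 m/s and height (world z) of breaker_red below 0.045 m) or (linear speed of breaker_yellow above 0.65 m/s and height (world z) of breaker_yellow below 0.045 m) or (linear speed of breaker_green above 0.65 m/s and height (world z) of breaker_green below 0.045 m) or (linear speed of breaker_blue above 0.65 m/s and height (world z) of breaker_blue below 0.045 m)).
It fails at once if the multimeter is pushed away (distance of multimeter from where it was at the start of the episode above 0.02 m).
It fails at once if the solder reel is pushed away (distance of solder_reel from where it was at the start of the episode above 0.02 m).
It also fails if it takes over 104 s, if anything falls off the work surface, if the arm or the gripper's body presses on something with over 40 N, if the wrist force passes 120 N, or if a joint passes its speed limit or range.

## Working session

There is one attempt and no reset: what is moved stays moved. The work goes in short steps, Python scripts to look and compute and a tool call to move; the robot and the scene stay as the last step left them, time stands still between calls to the robot, and variables do not carry over. Pictures are saved under pics/ and viewed, about 12 in all and at most 16, crops included, and the job is handed in when it is done.

Besides the shell and the picture viewer there is one more tool, called by a JSON object that holds its "method" and its "body", one argument or row to a line. arm_command: Moves the arm, as the interface text tells. Its arguments: {"type":"object","properties":{"moves":{"type":"array","items":{"type":"array","items":{"type":"number"}}},"squeeze":{"type":"number"}},"required":["moves"]}

```bash
mkdir -p pics; python3 - <<'E'
from workcell import env
import cv2,numpy as np
print(env.get_state())
for n in ("top","side"):
    c=env.get_calibration(n); print(n,c)
    im,d=env.read_camera(n); cv2.imwrite(f"pics/{n}0.png",im); np.savez(f"{n}0.npz",im=im,d=d)
print(env.finger_overhang)
E
```

```text
{'clock': 0.0, 'joint_pos': array([ 1.02841113e+00,  3.13991262e-01,  4.49854543e-02,  1.30359782e+00,
       -2.62944085e-05,  1.43122898e+00]), 'qvel': array([-2.19798111e-04,  4.21952529e-07, -1.09181233e-03,  2.46985093e-03,
        3.85958661e-04, -2.28697324e-04]), 'tau': array([ 9.47625995e-04, -4.80621707e+01,  2.98536658e+01,  1.91042660e-02,
        2.00879335e-04,  3.95251192e-06]), 'tcp_pos': array([0.22515663, 0.52856467, 0.24741669]), 'orientation': array([-2.89796912e-04,  2.00049879e-01,  9.79785298e-01, -8.56022257e-04]), 'wrist_force': array([ 0.61576832,  0.49937903, -0.10576646]), 'ft_torque': array([ 0.05441982,  0.03511883, -0.04080972]), 'finger_gap': 0.08519548234659653}
top {'fx': 421.4110107323878, 'fy': 421.4110107323878, 'cx': 253.11829394609146, 'cy': 188.47215052151077, 'pose': array([[-0.02791765, -0.98510392,  0.16967875,  0.35445369],
       [-0.99933669,  0.03147575,  0.0183155 , -0.12171706],
       [-0.02338344, -0.16905487, -0.98532922,  1.24614584],
       [ 0.        ,  0.        ,  0.        ,  1.        ]])}
side {'fx': 394.39057608629633, 'fy': 394.39057608629633, 'cx': 256.2586052054419, 'cy': 191.733177129693, 'pose': array([[ 0.63782723, -0.43655902,  0.63450189, -0.05145756],
       [-0.76981451, -0.33600774,  0.54266418, -0.66403607],
       [-0.02370739, -0.83457476, -0.55038435,  0.58963143],
       [ 0.        ,  0.        ,  0.        ,  1.        ]])}
0.017
```

View pics/top0.png

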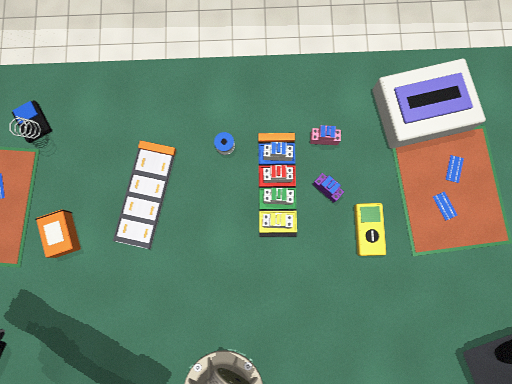

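View pics/side0.png

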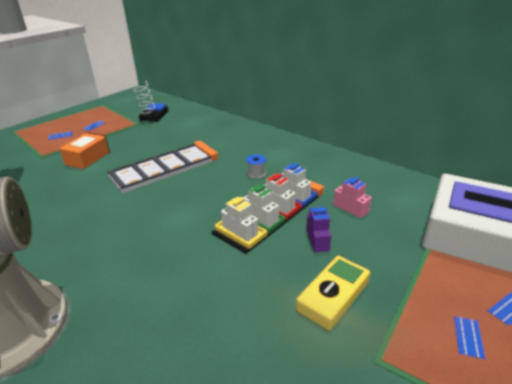

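The top view shows the storage rack with its orange end at (277,136). From that end the breakers are blue (277,150), red (277,173), green (277,195), yellow (277,219). The pink (325,134) and purple (327,187) lookalikes stand loose, outside the nests, so they are not meant. The empty test rack has its orange end at (156,148). Next I'll measure the rack poses and each breaker.

```bash
cat > h.py <<'E'
import numpy as np,cv2
from workcell import env
def cloud(n,im,d):
    c=env.get_calibration(n); v,u=np.mgrid[:384,:512]
    p=np.stack([(u-c['cx'])/c['fx']*d,(v-c['cy'])/c['fy']*d,d],-1)
    P=p@c['pose'][:3,:3].T+c['pose'][:3,3]; P[d==0]=np.nan
    return P
def proj(n,X):
    c=env.get_calibration(n); T=np.linalg.inv(c['pose']); p=np.asarray(X)@T[:3,:3].T+T[:3,3]
    return np.stack([c['fx']*p[:,0]/p[:,2]+c['cx'],c['fy']*p[:,1]/p[:,2]+c['cy']],-1)
E
cat > m.py <<'E'
from h import *
z=np.load("top0.npz"); im,d=z['im'],z['d']; P=cloud("top",im,d)
hsv=cv2.cvtColor(im,cv2.COLOR_BGR2HSV).astype(int)
H,S,V=hsv[...,0],hsv[...,1],hsv[...,2]
def box(u0,u1,v0,v1):
    m=np.zeros(H.shape,bool); m[v0:v1,u0:u1]=1; return m
Z=P[...,2]
def rep(t,m):
    q=P[m&np.isfinite(Z)]; 
    if len(q)<3: print(t,len(q)); return
    r=cv2.minAreaRect((q[:,:2]*1000).astype(np.float32)); print(t,len(q),np.median(q,0).round(4),"ctr",np.round(r[0],1),"size",np.round(r[1],1),"ang",round(r[2],1))
org=(H<18)&(H>5)&(S>150)
rep("org st",org&box(250,305,125,145)); rep("org te",org&box(130,185,135,160))
for n,(v0,v1) in dict(blue=(141,161),red=(163,184),green=(185,207),yellow=(208,233)).items():
    b=box(255,302,v0,v1)
    rep(n+" toggle",b&(Z>.091)); rep(n+" nose",b&(Z>.075)); rep(n+" body",b&(Z>.05))
tr=box(105,185,135,255)&(Z>.008)
rep("test",tr); rep("store low",box(250,305,130,245)&(Z>.006))
rep("reel",box(210,240,125,160)&(Z>.03)); rep("meter",box(350,390,195,262)&(Z>.025))
# highest things anywhere
for u,v in [(325,134),(327,187),(20,125),(430,100),(58,234)]:
    print((u,v),P[v,u].round(3))
E
python3 m.py
```

```text
org st 300 [ 0.7204 -0.1719  0.0239] ctr [ 720.5 -172. ] size [108.6  25.3] ang 88.0
org te 290 [0.6993 0.1893 0.0243] ctr [700.9 193.2] size [119.6  24.3] ang 75.6
blue toggle 60 [ 0.6642 -0.1761  0.0943] ctr [ 667.8 -174.9] size [41.2 33.3] ang 80.6
blue nose 216 [ 0.6664 -0.176   0.0893] ctr [ 667.3 -175.4] size [42.8 37.4] ang 88.1
blue body 408 [ 0.6648 -0.1744  0.084 ] ctr [ 666.9 -175. ] size [81.4 38.4] ang 88.1
red toggle 61 [ 0.6008 -0.1713  0.0956] ctr [ 602.  -171.2] size [39.2 31.6] ang 87.7
red nose 217 [ 0.5995 -0.1713  0.0889] ctr [ 600.8 -172.9] size [42.6 36.5] ang 88.5
red body 404 [ 0.5991 -0.1709  0.0835] ctr [ 600.7 -173.1] size [36.7 83.3] ang 0.5
green toggle 59 [ 0.5348 -0.1714  0.096 ] ctr [ 536.6 -170.2] size [41.1 30.9] ang 87.2
green nose 215 [ 0.5357 -0.1713  0.089 ] ctr [ 535.7 -171.7] size [44.7 35.3] ang 87.9
green body 409 [ 0.5347 -0.1714  0.0844] ctr [ 536.3 -171.5] size [83.2 36.5] ang 86.1
yellow toggle 51 [ 0.4682 -0.1659  0.0967] ctr [ 466.1 -161.5] size [38.2 29.3] ang 77.1
yellow nose 223 [ 0.466  -0.1659  0.0891] ctr [ 465.7 -166.2] size [44.2 35.8] ang 87.9
yellow body 404 [ 0.4652 -0.1639  0.0855] ctr [ 466.  -165.8] size [82.5 35.7] ang 86.7
test 3857 [0.5572 0.2239 0.0145] ctr [581.8 225.3] size [184.4 352.9] ang 70.2
store low 3781 [ 0.5755 -0.1684  0.0253] ctr [ 573.7 -170.3] size [159.7 339.2] ang 86.0
reel 298 [ 0.7044 -0.0175  0.0477] ctr [705.6 -17.7] size [58.1 53.7] ang 1.5
meter 1420 [ 0.4345 -0.4299  0.0363] ctr [ 436.5 -432.1] size [150.2  77. ] ang 0.1
(325, 134) [ 0.707 -0.31   0.079]
(327, 187) [ 0.553 -0.307  0.078]
(20, 125) [0.768 0.581 0.071]
(430, 100) [ 0.79  -0.609  0.1  ]
(58, 234) [0.445 0.457 0.06 ]
```

```bash
cat > t.py <<'E'
from h import *
z=np.load("top0.npz"); im=z['im']; g=im.min(2)
big=cv2.resize(im[135:255,105:185],None,fx=6,fy=6,interpolation=cv2.INTER_CUBIC)
b=big.max(2)>150; hs=cv2.cvtColor(big,cv2.COLOR_BGR2HSV)
m=((hs[...,1]<60)&(hs[...,2]>165)).astype(np.uint8)
c=env.get_calibration("top"); T=c['pose']
def ray(uv,zz):
    uv=np.asarray(uv,float); r=np.stack([(uv[:,0]-c['cx'])/c['fx'],(uv[:,1]-c['cy'])/c['fy'],np.ones(len(uv))],-1)@T[:3,:3].T
    return T[:3,3]+r*((zz-T[2,3])/r[:,2])[:,None]
C=[]
for k in cv2.findContours(m,cv2.RETR_EXTERNAL,cv2.CHAIN_APPROX_NONE)[0]:
    if cv2.contourArea(k)<2000: continue
    k=cv2.convexHull(k)
    uv=k[:,0].astype(float)/6-0.5+1/12+[105,135]
    q=ray(uv,.012); r=cv2.minAreaRect((q[:,:2]*1000).astype(np.float32)); print(np.round(r[0],1),np.round(r[1],1),round(r[2],1)); C.append(r[0])
C=np.array(C)/1000; C=C[np.argsort(-C[:,0])]
o=C.mean(0); d=(C[0]-C[-1]); a=np.arctan2(d[1],d[0]); print("centre",o,"deg",np.degrees(a),"len",np.linalg.norm(d),"radii",np.linalg.norm(C,axis=1))
u=np.array([np.cos(a),np.sin(a)]); print(o+u*.153)
E
python3 t.py
```

```text
[453.3 252.9] [100.   55.4] 76.1
[519.3 236.2] [100.1  55.2] 75.8
[585.5 219.7] [100.4  54.6] 75.7
[657.5 201.5] [99.9 66.2] 75.9
centre [0.553879  0.2275827] deg -14.137989858693832 len 0.21055986867826604 radii [0.68764238 0.62536172 0.57048274 0.51906751]
[0.70224467 0.19021122]
```

```bash
cat > go.py <<'E'
import sys,numpy as np
from scipy.spatial.transform import Rotation as R
B=dict(blue=(.667,-.1752,88),red=(.6008,-.173,88.5),green=(.536,-.1716,87.5),yellow=(.4658,-.1662,87.5))
G=dict(blue=(.4533,.2529,75.9),red=(.5193,.2362,75.9),green=(.5855,.2197,75.9),yellow=(.6515,.2031,75.9))
from workcell import env
def shift(s,x,y,z,yaw):
    q=s['orientation']; M=R.from_quat(np.r_[q[1:],q[0]]).as_matrix()
    d=M.T@(np.array([x,y,z])-s['tcp_pos'])*1000
    dy=(np.radians(yaw)-np.arctan2(M[1,1],M[0,1])+np.pi/2)%np.pi-np.pi/2
    return d.round(1),round(-dy,3),round(float(np.degrees(np.arccos(-M[2,2]))),2)
if __name__=="__main__":
    s=env.get_state(); t=(B if sys.argv[1]=="b" else G)[sys.argv[2]]
    for z in sys.argv[3:]: print(z,shift(s,t[0],t[1],float(z),t[2]))
    print(s['clock'],s['tcp_pos'].round(4),s['finger_gap'])
E
python3 go.py b blue 0.2
```

```text
0.2 (array([-682.4, -474.2,   48.1]), np.float64(-0.368), 0.1)
0.1 [0.2252 0.5286 0.2475] 0.08564965784325045
```

{"method": "arm_command", "body": {
  "moves": [
    [0,-20,-14,0,-0.02],
    [0,-55,-38,0,-0.05],
    [0,-95,-66,0,-0.09],
    [0,-135,-94,5,-0.13],
    [0,-175,-122,10,-0.17],
    [0,-215,-150,14,-0.2],
    [0,-255,-177,18,-0.23],
    [0,-295,-205,22,-0.26],
    [0,-335,-233,26,-0.29],
    [0,-375,-260,30,-0.32],
    [0,-415,-288,34,-0.35],
    [0,-450,-313,38,-0.368]
  ],
  "squeeze": 50
}}

```text
clock: 1.3
tcp_pos: [0.5175, 0.0624, 0.2098]
orientation: [-0.0, 0.017, 1.0, 0.0]
wrist_force: [0.7, 0.8, 0.2]
finger_gap: 0.0857
```

```bash
python3 go.py b blue 0.2
```

```text
0.2 (array([-157.7, -232.3,    9.8]), np.float64(0.0), 0.01)
1.3 [0.5175 0.0624 0.2098] 0.08568743821160008
```

{"method": "arm_command", "body": {
  "moves": [
    [0,-22,-34,2,0],
    [0,-46,-70,4,0],
    [0,-70,-106,6,0],
    [0,-94,-140,8,0],
    [0,-118,-175,9,0],
    [0,-142,-210,10,0],
    [0,-154,-227,10,0],
    [0,-158,-232,10,0],
    [0,-158,-232,10,0]
  ]
}}

```text
clock: 2.2
tcp_pos: [0.6664, -0.1731, 0.1992]
orientation: [-0.001, 0.018, 1.0, 0.0]
wrist_force: [-0.2, -0.3, -0.3]
finger_gap: 0.0854
```

```bash
python3 - <<'E'
from workcell import env
import cv2,numpy as np
s=env.get_state(); print(s['tcp_pos'],s['orientation'],s['wrist_force'])
c=env.get_calibration("wrist"); print(c)
im,d=env.read_camera("wrist"); cv2.imwrite("pics/w1.png",im)
E
python3 go.py b blue 0.1 0.078
```

```text
[ 0.66637081 -0.17314729  0.19920492] [-7.35892742e-04  1.79206006e-02  9.99839055e-01  4.18414624e-04] [-0.16831119 -0.30257131 -0.29728721]
{'fx': 297.3186396354542, 'fy': 297.3186396354542, 'cx': 255.5121505120892, 'cy': 188.23485053166453, 'pose': array([[ 0.03622639,  0.95945346,  0.27952945,  0.59457258],
       [ 0.99934161, -0.03533915, -0.0082148 , -0.17034442],
       [ 0.00199662,  0.27964301, -0.96010198,  0.32499325],
       [ 0.        ,  0.        ,  0.        ,  1.        ]])}
0.1 (array([-1.3, -3.2, 99.6]), np.float64(0.0), 0.1)
0.078 (array([ -1.3,  -3.2, 121.6]), np.float64(0.0), 0.1)
2.25 [ 0.666  -0.1721  0.1996] 0.08534468793886252
```

View pics/w1.png

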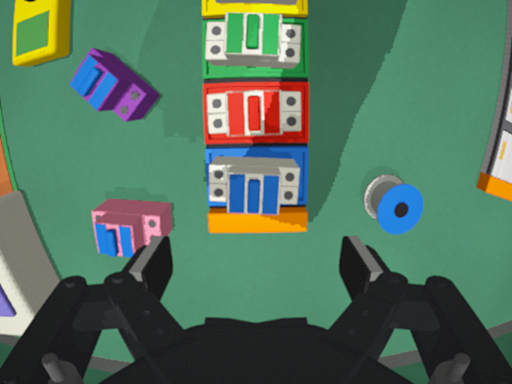

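```bash
cat >> h.py <<'E'
def wcloud():
    s=env.get_state(); c=env.get_calibration("wrist"); im,d=env.read_camera("wrist"); v,u=np.mgrid[:384,:512]
    x,y=(u-c['cx'])/c['fx'],(v-c['cy'])/c['fy']; r=np.hypot(x,y)+1e-9; k=np.tan(np.minimum(r,1.5))/r*d
    P=np.stack([x*k,y*k,d],-1)@c['pose'][:3,:3].T+c['pose'][:3,3]; P[(d==0)|(r>1.3)]=np.nan
    return s,im,P
E
python3 - <<'E'
from h import *
s,im,P=wcloud(); X,Y,Z=P[...,0],P[...,1],P[...,2]
for n,x0 in dict(blue=.667,red=.6008,green=.536,yellow=.4658).items():
    m=(abs(X-x0)<.03)&(abs(Y+.17)<.06)&(Z>.083)&(Z<.092)
    for nm,mm in (("nose",m),("body",(abs(X-x0)<.03)&(abs(Y+.17)<.06)&(Z>.05)&(Z<.105))):
        q=P[mm]
        if len(q)<5: continue
        r=cv2.minAreaRect((q[:,:2]*1000).astype(np.float32)); print(n,nm,len(q),np.median(q[:,2]).round(4),np.round(r[0],1),np.round(r[1],1),round(r[2],1))
E
```

```text
blue nose 1806 0.0885 [ 668.5 -174.3] [44.7 36.2] 85.9
blue body 4023 0.0874 [ 668.5 -174.6] [84.8 36.6] 85.4
red nose 2024 0.0884 [ 601.1 -171.6] [45.2 36.2] 89.5
red body 3927 0.0879 [ 601.2 -171.7] [84.5 36.4] 89.6
green nose 1958 0.0884 [ 536.7 -170. ] [45.1 36.4] 86.1
green body 4196 0.0876 [ 536.8 -170.5] [85.  36.8] 85.7
```

Wrist and top measurements agree within 2 mm, and the sizes come out right (45x36 nose, 85x36 body). I'll descend onto blue.

```bash
sed -i 's/^B=.*/B=dict(blue=(.668,-.1748,86),red=(.6012,-.172,89.2),green=(.5365,-.171,86.2),yellow=(.466,-.1662,87))/' go.py; python3 go.py b blue 0.078
```

```text
0.078 (array([ -2.3,  -3.3, 122. ]), np.float64(0.036), 0.08)
2.3 [ 0.6659 -0.1716  0.2   ] 0.08537310297301932
```

{"method": "arm_command", "body": {
  "moves": [
    [0,-2,-3,20,0.036],
    [0,-2,-3,55,0.036],
    [0,-2,-3,85,0.036],
    [0,-2,-3,108,0.036],
    [0,-2,-3,119,0.036],
    [0,-2,-3,122,0.036],
    [0,-2,-3,122,0.036]
  ]
}}

```text
clock: 3.0
tcp_pos: [0.6687, -0.1752, 0.0791]
orientation: [0.0, 0.035, 0.999, -0.0]
wrist_force: [0.4, 0.4, 0.1]
finger_gap: 0.0851
```

```bash
python3 go.py b blue 0.078; python3 -c "
from h import *
im,d=env.read_camera('side'); cv2.imwrite('pics/s1.png',cv2.resize(im[100:260,170:370],None,fx=4,fy=3.7))"
```

```text
0.078 (array([0.7, 0.3, 1.1]), np.float64(-0.0), 0.04)
3.0 [ 0.6687 -0.1752  0.0791] 0.08505035288266694
```

View pics/s1.png

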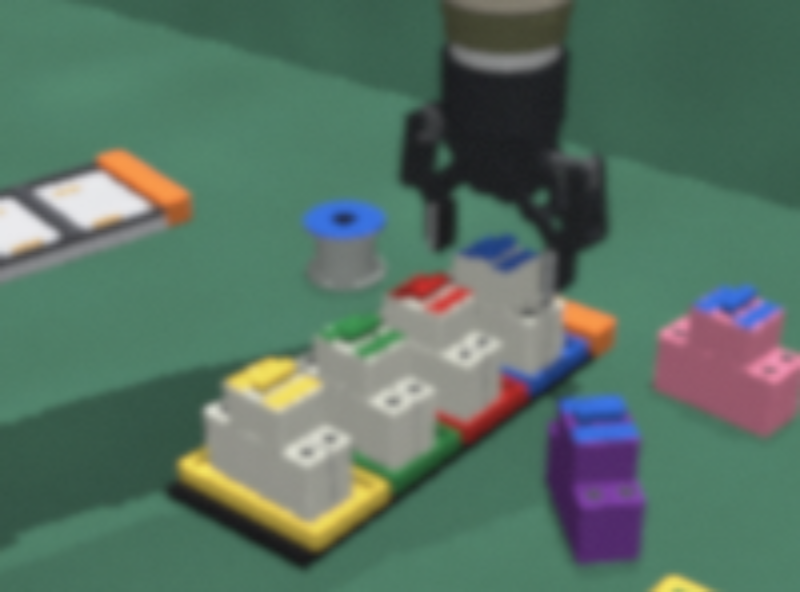

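The side crop shows the open fingers straddling blue's nose above its shoulders. Next I'll close, then lift.

{"method": "arm_command", "body": {
  "moves": [
    [1,0,0,0,0],
    [1,0,0,0,0],
    [1,0,0,0,0],
    [1,0,0,0,0],
    [1,0,0,0,0],
    [1,0,0,0,0],
    [1,0,0,0,0]
  ],
  "squeeze": 50
}}

```text
clock: 3.75
tcp_pos: [0.6692, -0.1761, 0.0794]
orientation: [0.001, 0.035, 0.999, -0.0]
wrist_force: [-0.1, -0.4, 5.8]
finger_gap: 0.0436
```

{"method": "arm_command", "body": {
  "moves": [
    [1,0,0,-4,0],
    [1,0,0,-12,0],
    [1,0,0,-30,0],
    [1,0,0,-55,0],
    [1,0,0,-85,0],
    [1,0,0,-112,0],
    [1,0,0,-130,0],
    [1,0,0,-138,0],
    [1,0,0,-140,0]
  ]
}}

```text
clock: 4.65
tcp_pos: [0.6687, -0.1758, 0.2191]
orientation: [0.001, 0.035, 0.999, -0.0]
wrist_force: [0.0, -0.0, -2.3]
finger_gap: 0.0442
```

```bash
python3 go.py g blue 0.219
```

```text
0.219 (array([ 2.452e+02,  4.124e+02, -3.000e-01]), np.float64(0.175), 0.06)
4.65 [ 0.6687 -0.1758  0.2191] 0.04419212026965975
```

{"method": "arm_command", "body": {
  "moves": [
    [1,5,8,0,0.004],
    [1,18,30,0,0.015],
    [1,38,64,0,0.03],
    [1,60,100,0,0.045],
    [1,83,140,0,0.06],
    [1,107,180,0,0.08],
    [1,131,220,0,0.1],
    [1,155,260,0,0.12],
    [1,179,300,0,0.135],
    [1,202,340,0,0.15],
    [1,222,373,0,0.165],
    [1,236,397,0,0.175]
  ]
}}

```text
clock: 5.85
tcp_pos: [0.4578, 0.2389, 0.2168]
orientation: [-0.002, 0.122, 0.993, -0.0]
wrist_force: [0.5, 0.1, -1.5]
finger_gap: 0.0441
```

{"method": "arm_command", "body": {
  "moves": [
    [1,6,11,0,0],
    [1,8,14,0,0],
    [1,8,14,0,0]
  ]
}}

```text
clock: 6.15
tcp_pos: [0.4565, 0.2523, 0.2176]
orientation: [-0.0, 0.122, 0.992, -0.0]
wrist_force: [0.5, -0.4, -2.9]
finger_gap: 0.0442
```

```bash
python3 go.py g blue 0.219 0.0795; python3 -c "
from h import *
s,im,P=wcloud(); cv2.imwrite('pics/w2.png',im)
print(env.get_state()['tcp_pos'])"
```

```text
0.219 (array([ 3.3, -0.2, -1.4]), np.float64(0.001), 0.06)
0.0795 (array([ 3.200e+00, -1.000e-01,  1.381e+02]), np.float64(0.001), 0.06)
6.15 [0.4565 0.2523 0.2176] 0.044222379906201426
[0.456933   0.25177968 0.21781008]
```

View pics/w2.png

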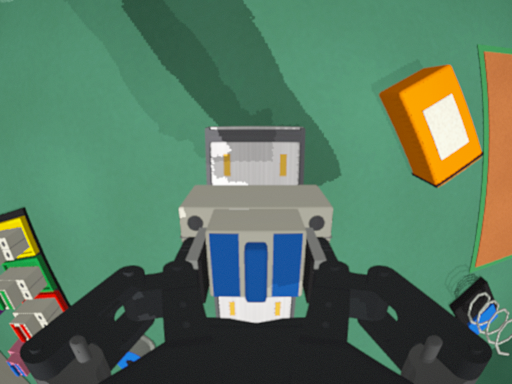

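{"method": "arm_command", "body": {
  "moves": [
    [1,3,0,15,0],
    [1,3,0,45,0],
    [1,3,0,78,0],
    [1,3,0,103,0],
    [1,3,0,118,0],
    [1,3,0,126,0],
    [1,3,0,131,0],
    [1,3,0,134,0],
    [1,3,0,136,0],
    [1,3,0,136,0]
  ]
}}

```text
clock: 7.2
tcp_pos: [0.4543, 0.2533, 0.0828]
orientation: [0.0, 0.123, 0.992, 0.0]
wrist_force: [-0.3, -0.4, -2.2]
finger_gap: 0.044
```

```bash
python3 go.py g blue 0.0795
```

```text
0.0795 (array([ 0.9, -0.6,  3.3]), np.float64(0.0), 0.06)
7.2 [0.4543 0.2533 0.0828] 0.0440146180912838
```

{"method": "arm_command", "body": {
  "moves": [
    [1,0,0,1,0],
    [1,0,0,2,0],
    [1,0,0,3,0],
    [1,0,0,3.5,0],
    [1,0,0,3.5,0]
  ]
}}

```text
clock: 7.7
tcp_pos: [0.454, 0.2533, 0.0794]
orientation: [0.0, 0.123, 0.992, 0.0]
wrist_force: [-1.1, -1.4, 3.5]
finger_gap: 0.0442
```

{"method": "arm_command", "body": {
  "moves": [
    [0.4,0,0,0,0],
    [0.2,0,0,0,0],
    [0,0,0,0,0],
    [0,0,0,0,0],
    [0,0,0,0,0],
    [0,0,0,-6,0],
    [0,0,0,-25,0],
    [0,0,0,-60,0],
    [0,0,0,-95,0],
    [0,0,0,-125,0],
    [0,0,0,-138,0],
    [0,0,0,-140,0]
  ]
}}

```text
clock: 8.9
tcp_pos: [0.4551, 0.2537, 0.2215]
orientation: [0.002, 0.123, 0.992, 0.001]
wrist_force: [-0.5, 0.1, -0.7]
finger_gap: 0.0858
```

```bash
cat > chk.py <<'E'
import sys
from h import *
from go import G
s,im,P=wcloud(); X,Y,Z=P[...,0],P[...,1],P[...,2]; t=G[sys.argv[1]]
near=np.hypot(X-t[0],Y-t[1])<.06
for lab,lo,hi in (("nose",.083,.092),("shoulder",.052,.063),("body",.05,.105)):
    q=P[near&(Z>lo)&(Z<hi)]
    if len(q)<5: print(lab,len(q)); continue
    r=cv2.minAreaRect((q[:,:2]*1000).astype(np.float32)); pl=np.linalg.lstsq(np.c_[q[:,:2]-t[:2],np.ones(len(q))],q[:,2],rcond=None)[0]
    print(lab,len(q),"z",np.median(q[:,2]).round(4),"off",np.round(np.array(r[0])-np.array(t[:2])*1000,1),np.round(r[1],1),"ang",round(r[2],1),"want",t[2],"slope",pl[:2].round(3))
if len(sys.argv)>2: cv2.imwrite(sys.argv[2],im)
E
python3 chk.py blue pics/w3.png; python3 go.py b red 0.219
```

```text
nose 1557 z 0.0885 off [0.  1.2] [45.1 36. ] ang 75.9 want 75.9 slope [ 0.015 -0.004]
shoulder 1302 z 0.0582 off [0.1 1.2] [85.4 36.4] ang 76.1 want 75.9 slope [ 0.012 -0.002]
body 3452 z 0.0875 off [0.1 1.2] [85.4 36.4] ang 76.1 want 75.9 slope [ 0.131 -0.029]
0.219 (array([-245.8, -377. ,    1.2]), np.float64(-0.232), 0.16)
8.95 [0.4545 0.2534 0.2203] 0.08527605677319706
```

View pics/w3.png

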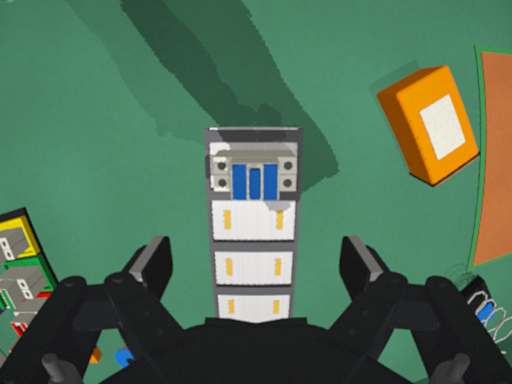

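Blue stands flat and centred (254,175) in the bay farthest from the orange end. Red is next.

{"method": "arm_command", "body": {
  "moves": [
    [0,-8,-12,0,-0.01],
    [0,-28,-43,0,-0.03],
    [0,-53,-81,0,-0.06],
    [0,-79,-121,0,-0.09],
    [0,-105,-161,0,-0.12],
    [0,-131,-201,0,-0.145],
    [0,-157,-241,0,-0.17],
    [0,-183,-281,0,-0.19],
    [0,-209,-321,0,-0.21],
    [0,-232,-356,0,-0.225],
    [0,-244,-374,0,-0.232],
    [0,-246,-377,0,-0.232]
  ]
}}

```text
clock: 10.15
tcp_pos: [0.6006, -0.1751, 0.2164]
orientation: [-0.001, 0.009, 1.0, 0.0]
wrist_force: [-0.1, 0.1, -0.4]
finger_gap: 0.0857
```

```bash
python3 go.py b red 0.079
```

```text
0.079 (array([ -0.9,   3. , 137.4]), np.float64(-0.003), 0.15)
10.15 [ 0.6006 -0.1751  0.2164] 0.08570810051914342
```

{"method": "arm_command", "body": {
  "moves": [
    [0,-1,2,20,0],
    [0,-1,2,60,0],
    [0,-1,2,95,0],
    [0,-1,2,122,0],
    [0,-1,2,134,0],
    [0,-1,2,138,0],
    [0,-1,2,138,0]
  ]
}}

```text
clock: 10.85
tcp_pos: [0.6018, -0.1698, 0.0809]
orientation: [-0.0, 0.007, 1.0, 0.0]
wrist_force: [0.1, 0.3, -0.2]
finger_gap: 0.0849
```

```bash
python3 go.py b red 0.079
```

```text
0.079 (array([ 0.5, -2.2,  1.9]), np.float64(0.001), 0.02)
10.85 [ 0.6018 -0.1698  0.0809] 0.08486569852279377
```

{"method": "arm_command", "body": {
  "moves": [
    [0,0,-2,2,0],
    [1,0,-2,2,0],
    [1,0,-2,2,0],
    [1,0,-2,2,0],
    [1,0,-2,2,0],
    [1,0,-2,2,0],
    [1,0,-2,2,0],
    [1,0,-2,2,0]
  ]
}}

```text
clock: 11.65
tcp_pos: [0.6024, -0.1726, 0.0797]
orientation: [0.001, 0.007, 1.0, -0.0]
wrist_force: [0.0, 0.5, 5.9]
finger_gap: 0.0441
```

{"method": "arm_command", "body": {
  "moves": [
    [1,0,0,-4,0],
    [1,0,0,-12,0],
    [1,0,0,-30,0],
    [1,0,0,-55,0],
    [1,0,0,-85,0],
    [1,0,0,-112,0],
    [1,0,0,-130,0],
    [1,0,0,-138,0],
    [1,0,0,-140,0],
    [1,0,0,-140,0]
  ]
}}

```text
clock: 12.65
tcp_pos: [0.6013, -0.1722, 0.218]
orientation: [-0.001, 0.007, 1.0, 0.0]
wrist_force: [0.2, -0.2, -3.2]
finger_gap: 0.0441
```

```bash
python3 go.py g red 0.219
```

```text
0.219 (array([ 87.7, 407.2,  -0.6]), np.float64(0.232), 0.07)
12.65 [ 0.6013 -0.1722  0.218 ] 0.0440901389263685
```

{"method": "arm_command", "body": {
  "moves": [
    [1,2,8,0,0.01],
    [1,7,32,0,0.03],
    [1,15,70,0,0.055],
    [1,24,112,0,0.08],
    [1,33,155,0,0.105],
    [1,43,198,0,0.13],
    [1,52,241,0,0.155],
    [1,61,284,0,0.18],
    [1,71,328,0,0.205],
    [1,79,368,0,0.225],
    [1,85,396,0,0.232],
    [1,88,407,0,0.232]
  ]
}}

```text
clock: 13.85
tcp_pos: [0.5174, 0.2386, 0.2176]
orientation: [-0.001, 0.121, 0.993, -0.0]
wrist_force: [-0.2, -0.5, -1.5]
finger_gap: 0.0441
```

{"method": "arm_command", "body": {
  "moves": [
    [1,0,0,4,0],
    [1,0,0,22,0],
    [1,0,0,55,0],
    [1,0,0,88,0],
    [1,0,0,110,0],
    [1,0,0,122,0],
    [1,0,0,129,0],
    [1,0,0,133,0],
    [1,0,0,135,0],
    [1,0,0,135,0]
  ]
}}

```text
clock: 14.85
tcp_pos: [0.52, 0.2359, 0.0845]
orientation: [0.001, 0.123, 0.992, 0.0]
wrist_force: [-0.3, -0.3, -1.7]
finger_gap: 0.0439
```

```bash
python3 go.py g red 0.0797
```

```text
0.0797 (array([0.7, 0.1, 4.8]), np.float64(0.0), 0.08)
14.85 [0.52   0.2359 0.0845] 0.043909998397839045
```

{"method": "arm_command", "body": {
  "moves": [
    [1,0,0,1.5,0],
    [1,0,0,3,0],
    [1,0,0,4,0],
    [1,0,0,5,0],
    [1,0,0,5,0]
  ]
}}

```text
clock: 15.35
tcp_pos: [0.5195, 0.236, 0.0797]
orientation: [0.0, 0.122, 0.992, 0.0]
wrist_force: [-2.5, -0.8, 4.3]
finger_gap: 0.0441
```

Contact felt at the expected height, so I'll release and rise.

{"method": "arm_command", "body": {
  "moves": [
    [0.4,0,0,0,0],
    [0.2,0,0,0,0],
    [0,0,0,0,0],
    [0,0,0,0,0],
    [0,0,0,0,0],
    [0,0,0,-6,0],
    [0,0,0,-25,0],
    [0,0,0,-60,0],
    [0,0,0,-95,0],
    [0,0,0,-125,0],
    [0,0,0,-138,0],
    [0,0,0,-140,0]
  ]
}}

```text
clock: 16.55
tcp_pos: [0.5206, 0.2363, 0.2217]
orientation: [0.002, 0.123, 0.992, 0.001]
wrist_force: [-0.1, -0.0, -0.3]
finger_gap: 0.0852
```

```bash
python3 chk.py red; python3 go.py b green 0.219
```

```text
nose 1978 z 0.0885 off [-20.    5.7] [45.1 77.4] ang 75.4 want 75.9 slope [ 0.001 -0.001]
shoulder 1352 z 0.0581 off [-18.    5.3] [85.2 71.1] ang 75.7 want 75.9 slope [ 0.015 -0.005]
body 4001 z 0.0878 off [-20.3   5.6] [85.2 77.7] ang 76.5 want 75.9 slope [-0.112  0.032]
0.219 (array([-115. , -390.8,    1.1]), np.float64(-0.179), 0.17)
16.6 [0.52   0.2361 0.2204] 0.08511015914346223
```

{"method": "arm_command", "body": {
  "moves": [
    [0,-3,-10,0,-0.01],
    [0,-11,-38,0,-0.03],
    [0,-22,-76,0,-0.05],
    [0,-34,-117,0,-0.07],
    [0,-47,-159,0,-0.09],
    [0,-59,-201,0,-0.11],
    [0,-71,-243,0,-0.13],
    [0,-84,-285,0,-0.145],
    [0,-96,-327,0,-0.16],
    [0,-107,-364,0,-0.175],
    [0,-113,-385,0,-0.179],
    [0,-115,-391,0,-0.179]
  ]
}}

```text
clock: 17.8
tcp_pos: [0.5345, -0.1742, 0.2169]
orientation: [-0.001, 0.035, 0.999, 0.0]
wrist_force: [-0.8, 0.2, 0.4]
finger_gap: 0.0853
```

{"method": "arm_command", "body": {
  "moves": [
    [0,0,0,20,0],
    [0,0,0,60,0],
    [0,0,0,95,0],
    [0,0,0,122,0],
    [0,0,0,134,0],
    [0,0,0,138,0],
    [0,0,0,138,0]
  ]
}}

```text
clock: 18.5
tcp_pos: [0.5357, -0.1711, 0.0808]
orientation: [-0.0, 0.033, 0.999, 0.0]
wrist_force: [1.3, 0.5, 0.8]
finger_gap: 0.0853
```

```bash
sed -i 's/^near=.*/a=np.radians(t[2]-90); near=(abs((X-t[0])*np.cos(a)+(Y-t[1])*np.sin(a))<.034)\&(abs((Y-t[1])*np.cos(a)-(X-t[0])*np.sin(a))<.055)/' chk.py; python3 go.py b green 0.079
```

```text
0.079 (array([-0.8,  0.2,  1.8]), np.float64(0.0), 0.03)
18.5 [ 0.5357 -0.1711  0.0808] 0.08534452802826441
```

{"method": "arm_command", "body": {
  "moves": [
    [0,-1,0,1.5,0],
    [1,-1,0,1.5,0],
    [1,-1,0,1.5,0],
    [1,-1,0,1.5,0],
    [1,-1,0,1.5,0],
    [1,-1,0,1.5,0],
    [1,-1,0,1.5,0],
    [1,-1,0,1.5,0]
  ]
}}

```text
clock: 19.3
tcp_pos: [0.5373, -0.1717, 0.0802]
orientation: [0.001, 0.033, 0.999, -0.0]
wrist_force: [-0.8, 0.1, 6.2]
finger_gap: 0.044
```

{"method": "arm_command", "body": {
  "moves": [
    [1,0,0,-4,0],
    [1,0,0,-12,0],
    [1,0,0,-30,0],
    [1,0,0,-55,0],
    [1,0,0,-85,0],
    [1,0,0,-112,0],
    [1,0,0,-130,0],
    [1,0,0,-138,0],
    [1,0,0,-140,0],
    [1,0,0,-140,0]
  ]
}}

```text
clock: 20.3
tcp_pos: [0.5364, -0.1713, 0.2185]
orientation: [-0.001, 0.033, 0.999, 0.0]
wrist_force: [0.1, 0.0, -2.7]
finger_gap: 0.0443
```

```bash
python3 go.py g green 0.219
```

```text
0.219 (array([-2.290e+01,  3.934e+02, -3.000e-01]), np.float64(0.179), 0.07)
20.3 [ 0.5364 -0.1713  0.2185] 0.044330575000711615
```

{"method": "arm_command", "body": {
  "moves": [
    [1,0,8,0,0.005],
    [1,-2,31,0,0.02],
    [1,-4,68,0,0.04],
    [1,-6,108,0,0.06],
    [1,-9,150,0,0.08],
    [1,-11,192,0,0.1],
    [1,-14,234,0,0.12],
    [1,-16,276,0,0.14],
    [1,-18,318,0,0.16],
    [1,-21,356,0,0.175],
    [1,-22,383,0,0.179],
    [1,-23,393,0,0.179]
  ]
}}

```text
clock: 21.5
tcp_pos: [0.5848, 0.2224, 0.2177]
orientation: [-0.001, 0.121, 0.993, 0.0]
wrist_force: [-0.3, -0.4, -2.7]
finger_gap: 0.0439
```

{"method": "arm_command", "body": {
  "moves": [
    [1,0,0,4,0],
    [1,0,0,22,0],
    [1,0,0,55,0],
    [1,0,0,88,0],
    [1,0,0,110,0],
    [1,0,0,122,0],
    [1,0,0,129,0],
    [1,0,0,133,0],
    [1,0,0,135,0],
    [1,0,0,135,0]
  ]
}}

```text
clock: 22.5
tcp_pos: [0.5866, 0.2192, 0.0852]
orientation: [0.001, 0.123, 0.992, 0.0]
wrist_force: [-0.1, 0.1, -2.3]
finger_gap: 0.044
```

```bash
python3 go.py g green 0.08
```

```text
0.08 (array([1.2, 0.2, 5.2]), np.float64(0.0), 0.09)
22.5 [0.5866 0.2192 0.0852] 0.044001217178502514
```

{"method": "arm_command", "body": {
  "moves": [
    [1,1,0,1.5,0],
    [1,1,0,3,0],
    [1,1,0,4,0],
    [1,1,0,5,0],
    [1,1,0,5,0]
  ]
}}

```text
clock: 23.0
tcp_pos: [0.5851, 0.2195, 0.0802]
orientation: [0.0, 0.123, 0.992, 0.0]
wrist_force: [-2.9, -0.4, 3.3]
finger_gap: 0.0444
```

{"method": "arm_command", "body": {
  "moves": [
    [0.4,0,0,0,0],
    [0.2,0,0,0,0],
    [0,0,0,0,0],
    [0,0,0,0,0],
    [0,0,0,0,0],
    [0,0,0,-6,0],
    [0,0,0,-25,0],
    [0,0,0,-60,0],
    [0,0,0,-95,0],
    [0,0,0,-125,0],
    [0,0,0,-138,0],
    [0,0,0,-140,0]
  ]
}}

```text
clock: 24.2
tcp_pos: [0.586, 0.2196, 0.2215]
orientation: [0.002, 0.123, 0.992, 0.001]
wrist_force: [-0.2, 0.1, 0.7]
finger_gap: 0.0852
```

```bash
python3 chk.py green; python3 go.py b yellow 0.219
```

```text
nose 1582 z 0.0885 off [-1.3  0.7] [45.2 35.8] ang 76.3 want 75.9 slope [ 0.022 -0.007]
shoulder 1322 z 0.0581 off [-0.7  0.6] [85.3 36.8] ang 75.3 want 75.9 slope [ 0.025 -0.007]
body 3457 z 0.0875 off [-0.7  0.6] [85.3 36.8] ang 75.3 want 75.9 slope [ 0.112 -0.026]
0.219 (array([  21.9, -403.1,    0.6]), np.float64(-0.193), 0.09)
24.25 [0.5853 0.2195 0.2199] 0.08535413705884314
```

{"method": "arm_command", "body": {
  "moves": [
    [0,0,-10,0,-0.01],
    [0,2,-39,0,-0.03],
    [0,4,-78,0,-0.05],
    [0,6,-120,0,-0.07],
    [0,9,-163,0,-0.09],
    [0,11,-206,0,-0.11],
    [0,13,-249,0,-0.13],
    [0,16,-292,0,-0.15],
    [0,18,-335,0,-0.17],
    [0,20,-374,0,-0.185],
    [0,22,-397,0,-0.193],
    [0,22,-403,0,-0.193]
  ]
}}

```text
clock: 25.45
tcp_pos: [0.4633, -0.1681, 0.2173]
orientation: [-0.002, 0.028, 1.0, 0.001]
wrist_force: [0.2, -0.1, -0.5]
finger_gap: 0.0856
```

```bash
sed 's/G\[sys/B[sys/;s/import G/import B/' chk.py > chkb.py; python3 chkb.py yellow; python3 go.py b yellow 0.079
```

```text
nose 1574 z 0.0886 off [0.4 1.5] [44.8 35.9] ang 86.2 want 87 slope [ 0.018 -0.003]
shoulder 1341 z 0.0581 off [0.6 1.7] [85.2 36.5] ang 86.2 want 87 slope [0.024 0.001]
body 3528 z 0.0875 off [0.6 1.7] [85.2 36.5] ang 86.2 want 87 slope [ 0.127 -0.002]
0.079 (array([ -2.5,   1.5, 138.5]), np.float64(-0.004), 0.18)
25.5 [ 0.4638 -0.1677  0.2175] 0.08555445462537203
```

{"method": "arm_command", "body": {
  "moves": [
    [0,-1,1,20,0],
    [0,-1,1,60,0],
    [0,-1,1,95,0],
    [0,-1,1,122,0],
    [0,-1,1,134,0],
    [0,-1,1,138,0],
    [0,-1,1,138,0]
  ]
}}

```text
clock: 26.2
tcp_pos: [0.4667, -0.1648, 0.0813]
orientation: [-0.0, 0.026, 1.0, 0.0]
wrist_force: [0.1, -0.8, 0.3]
finger_gap: 0.085
```

```bash
python3 go.py b yellow 0.079
```

```text
0.079 (array([ 0.6, -1.5,  2.3]), np.float64(0.0), 0.03)
26.2 [ 0.4667 -0.1648  0.0813] 0.08499942548822295
```

{"method": "arm_command", "body": {
  "moves": [
    [0,0,0,2,0],
    [1,0,0,2,0],
    [1,0,0,2,0],
    [1,0,0,2,0],
    [1,0,0,2,0],
    [1,0,0,2,0],
    [1,0,0,2,0],
    [1,0,0,2,0]
  ]
}}

```text
clock: 27.0
tcp_pos: [0.4673, -0.1657, 0.0801]
orientation: [0.001, 0.026, 1.0, -0.0]
wrist_force: [-0.5, -0.3, 5.3]
finger_gap: 0.0441
```

{"method": "arm_command", "body": {
  "moves": [
    [1,0,0,-4,0],
    [1,0,0,-12,0],
    [1,0,0,-30,0],
    [1,0,0,-55,0],
    [1,0,0,-85,0],
    [1,0,0,-112,0],
    [1,0,0,-130,0],
    [1,0,0,-138,0],
    [1,0,0,-140,0],
    [1,0,0,-140,0]
  ]
}}

```text
clock: 28.0
tcp_pos: [0.4662, -0.165, 0.2186]
orientation: [-0.001, 0.026, 1.0, 0.0]
wrist_force: [0.2, -0.8, -4.0]
finger_gap: 0.044
```

```bash
python3 go.py g yellow 0.219
```

```text
0.219 (array([-1.656e+02,  3.774e+02, -3.000e-01]), np.float64(0.193), 0.07)
28.0 [ 0.4662 -0.165   0.2186] 0.04398912971256326
```

{"method": "arm_command", "body": {
  "moves": [
    [1,-4,8,0,0.005],
    [1,-13,30,0,0.02],
    [1,-29,66,0,0.04],
    [1,-46,105,0,0.06],
    [1,-63,144,0,0.08],
    [1,-80,183,0,0.1],
    [1,-98,223,0,0.12],
    [1,-115,263,0,0.14],
    [1,-133,303,0,0.165],
    [1,-149,340,0,0.185],
    [1,-161,367,0,0.193],
    [1,-166,377,0,0.193]
  ]
}}

```text
clock: 29.2
tcp_pos: [0.6522, 0.2062, 0.2169]
orientation: [-0.001, 0.121, 0.993, 0.0]
wrist_force: [0.2, 0.2, -3.4]
finger_gap: 0.0443
```

{"method": "arm_command", "body": {
  "moves": [
    [1,0,0,4,0],
    [1,0,0,22,0],
    [1,0,0,55,0],
    [1,0,0,88,0],
    [1,0,0,110,0],
    [1,0,0,122,0],
    [1,0,0,129,0],
    [1,0,0,133,0],
    [1,0,0,135,0],
    [1,0,0,135,0]
  ]
}}

```text
clock: 30.2
tcp_pos: [0.6529, 0.2025, 0.0852]
orientation: [0.001, 0.123, 0.992, 0.0]
wrist_force: [0.7, -0.9, -3.1]
finger_gap: 0.044
```

```bash
python3 go.py g yellow 0.08
```

```text
0.08 (array([1.5, 0.2, 5.2]), np.float64(0.0), 0.09)
30.2 [0.6529 0.2025 0.0852] 0.04401255662123726
```

{"method": "arm_command", "body": {
  "moves": [
    [1,1,0,1.5,0],
    [1,1,0,3,0],
    [1,1,0,4,0],
    [1,1,0,5,0],
    [1,1,0,5,0]
  ]
}}

```text
clock: 30.7
tcp_pos: [0.6515, 0.2029, 0.0803]
orientation: [0.0, 0.123, 0.992, 0.0]
wrist_force: [-1.8, -1.0, 3.0]
finger_gap: 0.0444
```

{"method": "arm_command", "body": {
  "moves": [
    [0.4,0,0,0,0],
    [0.2,0,0,0,0],
    [0,0,0,0,0],
    [0,0,0,0,0],
    [0,0,0,0,0],
    [0,0,0,-6,0],
    [0,0,0,-25,0],
    [0,0,0,-60,0],
    [0,0,0,-95,0],
    [0,0,0,-125,0],
    [0,0,0,-138,0],
    [0,0,0,-140,0]
  ]
}}

```text
clock: 31.9
tcp_pos: [0.6524, 0.203, 0.2217]
orientation: [0.002, 0.123, 0.992, 0.001]
wrist_force: [0.2, -0.1, -0.7]
finger_gap: 0.085
```

{"method": "arm_command", "body": {
  "moves": [
    [0,2,-20,0,0],
    [0,5,-60,0,0],
    [0,10,-100,0,0],
    [0,20,-140,-10,0],
    [0,30,-175,-20,0],
    [0,35,-195,-20,0],
    [0,35,-200,-20,0],
    [0,35,-200,-20,0]
  ]
}}

```text
clock: 32.7
tcp_pos: [0.5681, 0.0168, 0.2379]
orientation: [-0.001, 0.123, 0.992, 0.0]
wrist_force: [0.2, -0.1, 0.5]
finger_gap: 0.0855
```

```bash
for c in blue red green yellow; do echo $c; python3 chk.py $c; done; python3 - <<'E'
from h import *
im,d=env.read_camera("top"); np.savez("topf.npz",im=im,d=d); cv2.imwrite("pics/topf.png",im)
P=cloud("top",im,d)
from go import G
print(proj("top",[[*g[:2],.09] for g in G.values()]).round())
Z=P[...,2]
for t,(a,b,c,e),h in (("reel",(210,240,125,160),.03),("meter",(350,390,195,262),.025)):
    m=np.zeros(Z.shape,bool); m[c:e,a:b]=1; q=P[m&(Z>h)]; print(t,len(q),np.round(cv2.minAreaRect((q[:,:2]*1000).astype(np.float32))[0],1))
E
```

```text
blue
nose 835 z 0.0886 off [0.5 0.7] [46.  36.2] ang 75.5 want 75.9 slope [-0.016  0.033]
shoulder 690 z 0.0582 off [0.7 0.1] [84.3 35.8] ang 75.3 want 75.9 slope [-0.03   0.017]
body 2242 z 0.0811 off [0.5 0.1] [84.1 36.5] ang 75.7 want 75.9 slope [-0.21   0.528]
red
nose 879 z 0.0886 off [-0.4  0.4] [47.5 36.2] ang 76.1 want 75.9 slope [0.004 0.026]
shoulder 624 z 0.0583 off [-0.7 -0.5] [83.8 36.8] ang 76.5 want 75.9 slope [0.001 0.052]
body 2122 z 0.0869 off [-0.7 -0.5] [84.  37.1] ang 76.2 want 75.9 slope [0.089 0.672]
green
nose 866 z 0.0886 off [-1.3  0.1] [47. 36.] ang 75.8 want 75.9 slope [0.021 0.022]
shoulder 628 z 0.0582 off [-2.2 -1. ] [83.6 35.7] ang 77.0 want 75.9 slope [0.014 0.024]
body 2095 z 0.0864 off [-1.3 -1.3] [82.8 36.8] ang 75.5 want 75.9 slope [0.302 0.57 ]
yellow
nose 785 z 0.0886 off [-0.4 -0.4] [45.5 36.9] ang 74.4 want 75.9 slope [0.025 0.019]
shoulder 667 z 0.0582 off [-1.1  0.2] [85.2 36.4] ang 75.8 want 75.9 slope [ 0.05  -0.004]
body 2116 z 0.0807 off [-0.5 -0. ] [85.1 37.5] ang 75.3 want 75.9 slope [0.452 0.331]
[[126. 228.]
 [133. 204.]
 [139. 181.]
 [145. 158.]]
reel 314 [649.5 -16.2]
meter 1418 [ 436.3 -432.5]
```

View pics/topf.png

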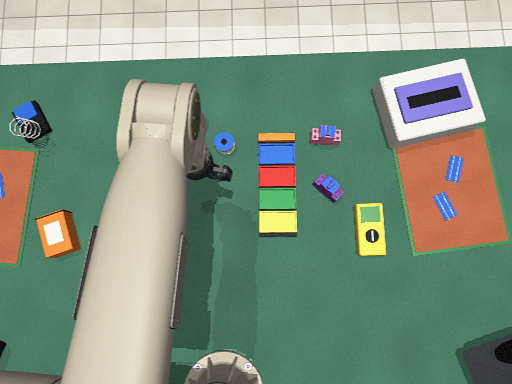

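The final top view shows the nests empty and the reel still at (224,142) as at the start. Its 649 mm reading includes gripper pixels, because the gripper reaches into that box. The multimeter is unmoved at (370,230). The arm hides the test rack here, so I'll take one side view before handing in.

```bash
python3 -c "
from h import *
im,d=env.read_camera('side'); cv2.imwrite('pics/s2.png',cv2.resize(im[90:210,80:280],None,fx=4,fy=4))
P=cloud('side',im,d); z=np.load('side0.npz'); Q=cloud('side',z['im'],z['d'])
print(P[160,256],Q[160,256])"
```

```text
[ 0.70283422 -0.02133681  0.04497823] [ 0.70161077 -0.02237926  0.04586165]
```

View pics/s2.png

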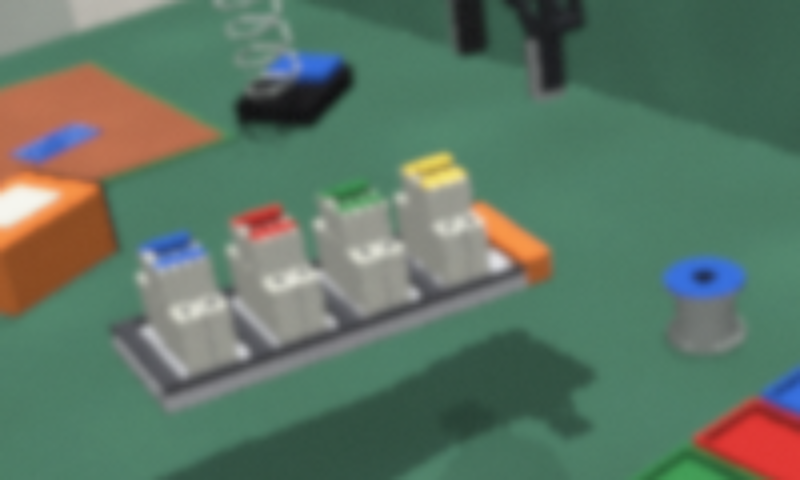

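The side crop shows the order from the orange end as yellow (440,210), green (360,240), red (275,270), blue (185,300). All four are upright in their own bays, and the reel is in place.

```bash
python3 -c "
from workcell import env
print(env.hand_in(), env.get_state()['clock'])"
```

```text
the job is handed in; nothing more can be done
the job is handed in; nothing more can be done
```

All four breakers are in the test rack in reverse order, and the job is handed in. The last clock reading was about 33 s of the 104 s allowed; no verdict was reported.

- **Order:** the storage rack read blue, red, green, yellow from its orange end. The test rack now reads yellow, green, red, blue from its orange end.
- **Placement:** in the last wrist-camera check all four were within about 3 mm of their bay centres and within about 1.5° of square. The nose tops were at 88.6 mm, matching the height when seated on the floor. The side view shows them upright, toggle up and released, with the gripper clear.
- **Bystanders:** the multimeter measured within 1 mm of its start. One top-camera reading put the solder reel about 56 mm off, because gripper pixels fell inside the measuring box. The side-camera depth and both final pictures show it within about 2 mm of its start.
- **Other check failure:** the first check after placing red also picked up its neighbour, blue. I narrowed the check, and red read correctly in the final pass.

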